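Load a fitting into the marking fixture and slide the flush keeper home

ROBOT

A 6-joint arm with a two-finger parallel gripper is mounted at the origin on the work surface. World frame = base frame: x ahead of the robot, y to its left, z up, the work surface at z = 0. Lengths are in m, angles in degrees, forces in N, time in s.
With the tool pointing down it reaches from about 0.4 to 0.825 m from the base axis. Payload 7 kg.
Tool frame: the origin (TCP) lies midway between the tips of the shut fingers; the grasp point (between the pads) lies 19 mm behind it; z points along the fingers, y is the direction in which the jaws open and shut (so a half turn about z gives the same grasp; the last joint's range is limited). The gripper opens to 88 mm and grips with 3 to 60 N. Pads are 19 mm wide; open, the fingers measure 130 mm over their backs; the gripper's body (78 mm by 193 mm) begins 47 mm behind the grasp point.
Start: joints at [-56.603, 20.546, 0.682, 0, -70.136, -16.507], TCP at [0.196, -0.646, 0.227] pointing down, gripper open.
Joint ranges: [-176.03, 176.03], [-82.01, 121.73], [-58.28, 71.71], [-173.87, 95.51], [-174.79, -0.11], [-173.66, 173.66]. Speed limits (degrees/s): [136.94, 136.94, 172.46, 180, 180, 180].

INTERFACE

Orientations are given as a 3x3 rotation matrix whose columns are the frame's x, y, z axes.
In Python, from rig import robot gives the robot as it stands. Calls block until the motion is done:
- robot.goto(position, orientation): joint-space move of the TCP to a pose.
- robot.servo_line(position, ori=None, speed=0.15): straight line of the TCP; ori=None keeps the orientation; speed is the mean speed in m/s.
- robot.movej(angles): joint-space move.
- robot.move_gripper(opening): opening from 0.0 (shut) to 1.0 (fully open); the grip force is fixed at half the most; returns when the fingers have stopped.
- robot.dwell(seconds).
- robot.ik(position, orientation): joint angles nearest the present ones, or None.
- robot.grab_frame(name): name is "side" or "top"; returns (picture, depth): 384x512x3 uint8, red, green, blue; 384x512 float32, m along the optical axis (not along the pixel's ray), 0 where there is no reading.
- robot.camera_info(name): a dict with "vfov" (degrees; the focal length in pixels is half the picture's height over the tangent of half this angle, whatever the lens; pixels are square), "cx", "cy" (the principal point, pixels), "k1" (the pictures are not rectified: a ray, as slopes to the right and down, at radius r is drawn at 1 + k1 r^2 times it, then the intrinsics apply), "view" (4x4, takes a point from world to camera coordinates). Camera axes: x right, y down, z forward; pixel columns grow to the right and rows downward; lengths in m; the calibration is good to about 2 mm. A picture is of the moment at which its call begins. camera_info takes no time and is no camera call.
A pose or a line that the arm cannot do raises robot.Unreachable and nothing moves.
- robot.job_done(): hands the job in, once; it reports no verdict.
Readings, each from a call of its own:
- robot.read_t(): time.
- robot.read_qpos(): joint angles.
- robot.read_qvel(): joint speeds.
- robot.read_effort(): joint torques, N m.
- robot.read_position(): TCP position.
- robot.read_tcp_rot(): TCP orientation.
- robot.read_force(): force on the tool from outside, world axes, zero at the start.
- robot.read_ft_torque(): the same for the moment, N m.
- robot.read_grip_width(): opening from 0.0 (shut) to 1.0 (fully open).
Only numpy, scipy, OpenCV 4.12 (cv2) and the standard library are available. Lean on these libraries where they do the work, as an engineer would, in place of code of your own. Each camera call takes 0.05 s, during which the arm holds its last target. There are 200 camera calls.

TASK

Load the small flanged fitting for laser marking: slide the fixture's flat keeper plate right back by pressing a fingertip on its bare face, stand the fitting fully down in the nest, then slide the keeper home over the fitting's flange the same way. The keeper is thin, so touch it gently and press only about as hard as it takes to move it, and leave the other parts on the bench where they are.

Things in the scene. Friction and masses are not known exactly. Their poses are not given: they have to be found in the camera images.
- fixture: Aluminium marking fixture, fixed. Origin on the bench straight below the nest centre; +y is the way the keeper closes, x across, z up. Tooling plate 150 x 236 x 12 mm; on it a block 110 mm (x -55 to 55) by 208 mm (y -170 to 38) whose flat top, the deck, is 40 mm above the bench. Its keeper is rigid, drags with about 7 N, stays where left; 14 to 20 N of fingertip press (friction about 1) moves it.
- nest (a point): Centre of the nest at deck level, 40 mm above the bench; axes as the fixture's. The nest is a round flat-bottomed counterbore 33 mm across, 6.5 mm deep (1.5 mm chamfer). The fitting's 30 mm flange sits in it, its foot then 33.5 mm above the bench and the flange top 1.5 mm below the deck.
- keeper (a joint): Travel of the keeper (m): 0 = home, at its stop over the nest; 0.048 = right back along fixture -y, at the other stop. From 0.043 on, the flange can enter the nest. Starts 0 to 0.008. It is a flat steel plate without a handle, 60 mm wide, 3 mm thick; a 16 mm slot, open towards the nest (its end at fixture y = -9.5 mm when home), passes the fitting's neck but not its flange.
- fitting: The part to load, loose and standing upright on the bench: turned steel, 48 mm tall, 0.13 kg. Origin at the centre of its underside, z up its axis. From below: flange 30 mm across and 5 mm thick, neck 12 mm across up to 18 mm, plain round head 24 mm across from 16 to 48 mm (grip here).
- big_fitting: Bystander: similar but larger flanged fitting, flange 44 mm, head 32 mm across, 55 mm tall, standing. Origin at the centre of its underside.
- bushing: Bystander: plain steel bushing (tube) 32 mm across, 18 mm bore, 34 mm tall, standing. Origin at the centre of its underside.
- vee_block: Bystander: dark steel block with a groove along its top, 60 x 40 x 36 mm. Origin at the centre of its underside.
- rear_cover (a point): Middle of the front edge of the dark rear cover, on its top, 49 mm above the bench, at fixture y = -108 mm. Cover (y -170 to -108), front strap (y 20 to 38) and two side gib strips (|x| over 27 mm) are dark plates of one height around a window, in which alone the keeper's top is bare. Its tail is always under the cover, its prong tips under the strap when home.
- patch_home (a point): Point fixed to the fixture, level with the gib tops (49 mm above the bench), at fixture y = -40 mm: above the centre of the keeper's finely scored patch (40 x 29 mm) when home. The keeper runs on shims, so its face is anywhere from 2 to 6 mm below this level, different each time and not measured: find it by feel. Axes as the fixture's. Over 30 N of finger contact bends it (failure).
Not all that is in view belongs to the job. What is shaped like the fitting but turquoise is not meant.

How it is judged (in metres and radians):
On the way, in this order (a step that is already met when the one before it is completed fails the run):
1. the keeper is drawn back clear of the empty nest (value of joint keeper above 0.043 m), for 0.2 s.
2. the fitting stands fully down in the nest (z of fitting in the frame of nest below -0.005 m and horizontal distance between fitting and nest below 0.003 m and angle between fitting's own z axis and vertical below 0.08 rad), for 0.2 s.
At the end, for the whole second after the job is handed in: The fitting stands upright (within 0.08 rad) and at rest in the nest, its foot at least 5 mm below the deck and within 3 mm of the nest's axis, and the keeper is home over its flange, within 3 mm of its end stop (all of step 2 and value of joint keeper below 0.003 m and linear speed of fitting below 0.02 m/s); the robot touches nothing.
It fails at once if the fingers press on the keeper with more than 30 N (contact force between the fingers and keeper above 30 N).
It fails at once if a bystander part is moved more than 20 mm (distance of any of big_fitting, bushing, vee_block from where it was at the start of the episode above 0.02 m).
It also fails if it takes over 72 s, if anything falls off the work surface, if the arm or the gripper's body presses on something with over 40 N, if the wrist force passes 120 N, or if a joint passes its speed limit or range.

## Working session

There is one attempt and no reset: what is moved stays moved. The work goes in short steps, each a Python script; the robot and the scene stay as the last script left them, time stands still between calls to the robot, and variables do not carry over. Pictures are saved under pics/ and viewed, about 8 in all and at most 12, crops included, and the job is handed in when it is done.

```bash
mkdir -p pics; ls; cat > h.py <<'E'
import numpy as np, cv2
from rig import robot
def snap(n,f):
    p,d=robot.grab_frame(n); np.savez('pics/'+f,p=p,d=d); cv2.imwrite(f'pics/{f}.png',p[...,::-1]); return p,d
def crop(p,f,u0,u1,v0,v1,k): cv2.imwrite(f'pics/{f}.png',cv2.resize(p[v0:v1,u0:u1,::-1],None,fx=k,fy=k,interpolation=cv2.INTER_CUBIC))
def cam(n):
    c=robot.camera_info(n); f=192/np.tan(np.radians(c['vfov'])/2)
    K=np.array([[f,0,c['cx']],[0,f,c['cy']],[0,0,1.]]); return K,np.array([c['k1'],0,0,0,0.]),np.array(c['view'])
def pix2w(n,uv,depth=None,z=None):
    K,D,V=cam(n); uv=np.array(uv,float).reshape(-1,1,2)
    s=cv2.undistortPoints(uv,K,D).reshape(-1,2); r=np.c_[s,np.ones(len(s))]
    R=V[:3,:3]; o=-R.T@V[:3,3]; rw=r@R
    t=np.asarray(depth) if depth is not None else (z-o[2])/rw[:,2]
    return o+rw*np.reshape(t,(-1,1))
def w2pix(n,P):
    K,D,V=cam(n); return cv2.projectPoints(np.array(P,float).reshape(-1,3),cv2.Rodrigues(V[:3,:3])[0],V[:3,3],K,D)[0].reshape(-1,2)
E
python3 - <<'E'
from h import *
a,_=snap('top','t0'); b,_=snap('side','s0')
cv2.imwrite('pics/both.png',cv2.resize(np.vstack([a,b])[...,::-1],None,fx=.78,fy=.78))
for n in('top','side'):
    print(robot.camera_info(n))
E
```

```text
pics
{'vfov': 44.402910217995355, 'cx': 245.41345754151376, 'cy': 198.77935238429257, 'k1': -0.1078392334926524, 'view': array([[ 1.14603058e-01, -9.93410777e-01,  1.08066528e-03,
        -4.90425712e-02],
       [-9.71143826e-01, -1.12263173e-01, -2.10420173e-01,
         5.56481040e-01],
       [ 2.09154987e-01,  2.30653139e-02, -9.77610445e-01,
         1.08665331e+00],
       [ 0.00000000e+00,  0.00000000e+00,  0.00000000e+00,
         1.00000000e+00]])}
{'vfov': 54.77527539210437, 'cx': 255.18040839670536, 'cy': 190.1822855817294, 'k1': -0.028715102342555934, 'view': array([[ 0.98166612, -0.19053949,  0.00513126, -0.56965896],
       [-0.08601738, -0.46686671, -0.88013436,  0.11542098],
       [ 0.17009596,  0.8635567 , -0.47469694,  0.947649  ],
       [ 0.        ,  0.        ,  0.        ,  1.        ]])}
```

View pics/both.png

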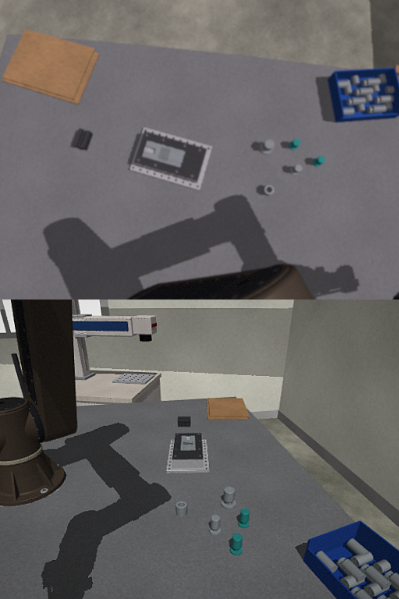

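Overview: in the top picture the fixture is near (218,203). Lookalikes for the fitting are grey (340,187), likely the big one, grey (381,217), likely the small one, the bushing (345,243) and two turquoise decoys at (378,185) and (409,205). I choose (381,217) and check it in an enlarged crop.

```bash
python3 - <<'E'
from h import *
z=np.load('pics/t0.npz');p=z['p']
crop(p,'c_fix',160,280,155,245,6)
crop(p,'c_fit',320,420,170,255,6)
E
```

```text
(no output)
```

View pics/c_fix.png

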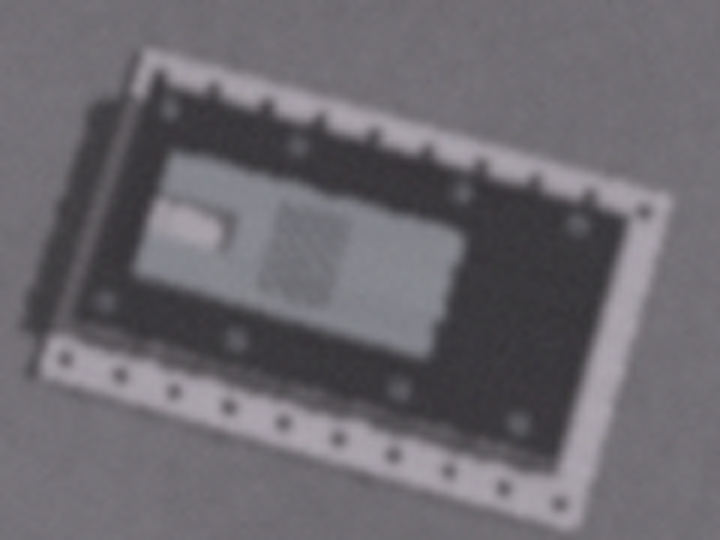

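View pics/c_fit.png

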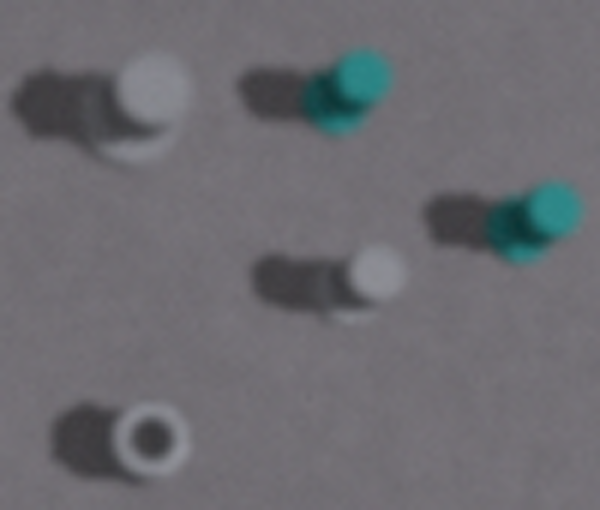

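```bash
python3 - <<'E'
from h import *
from scipy.optimize import least_squares
z=np.load('pics/t0.npz');p,d=z['p'],z['d']
C=lambda c,u0,v0:(np.array(c,float)+.5)/6-.5+[u0,v0]
c=C([(168,152),(134,275),(466,235),(432,357),(630,212),(558,466),(145,50),(668,195),(578,528),(40,378)],160,155)
W=np.array([pix2w('top',q,z=h)[0] for q,h in zip(c,[.049]*6+[.012]*4)])
L=np.array([(1,20),(-1,20),(1,-108),(-1,-108)],float)*[27,1]; 
# image up is +x world; fixture +y ~ world +y -> fixture x ~ world... y left => x right-hand: x = y cross z
L=np.vstack([L,[[55,-170],[-55,-170]]])/1000
def f(q,s=W[:6,:2]):
    R=np.array([[np.cos(q[2]),-np.sin(q[2])],[np.sin(q[2]),np.cos(q[2])]]); return L@R.T+q[:2]-s
s=least_squares(lambda q:f(q).ravel(),[.5,0,0]); print('fix',s.x,np.degrees(s.x[2])); print((f(s.x)*1000).round(1).tolist())
q=s.x;R=np.array([[np.cos(q[2]),-np.sin(q[2])],[np.sin(q[2]),np.cos(q[2])]])
print('plate local',((W[6:,:2]-q[:2])@R*1000).round(1).tolist())
for n,pt,h in [('fit',(378,273),.048),('big',(153,90),.055),('bush',(152,438),.034),('t1',(363,77),.048),('t2',(553,210),.048)]:
    u=C(pt,320,170); i=np.round(u).astype(int); print(n,pix2w('top',u,z=h)[0].round(4), pix2w('top',u,depth=[d[i[1],i[0]]])[0].round(4))
S=C([(185,223),(238,228),(280,255),(345,258),(303,255),(400,300)],160,155)
for u in S: i=np.round(u).astype(int); w=pix2w('top',u,z=.045)[0]; print(((w[:2]-q[:2])@R*1000).round(1), pix2w('top',u,depth=[d[i[1],i[0]]])[0].round(4))
sd=np.load('pics/s0.npz');print(w2pix('side',[[*q[:2],.049]]))
robot_=robot.read_tcp_rot();print(robot_,robot.read_grip_width())
E
```

```text
fix [ 0.56189643  0.14729417 -0.16126104] -9.239577081963771
[[0.0, -0.8], [-0.1, 1.3], [0.3, -0.4], [-0.9, 0.5], [0.6, -0.2], [0.1, -0.3]]
plate local [[75.4, 51.0], [74.8, -182.6], [-72.7, -183.9], [-73.6, 50.7]]
fit [ 0.5588 -0.3253  0.048 ] [ 0.5584 -0.3248  0.0501]
big [ 0.6233 -0.2256  0.055 ] [ 0.6229 -0.2253  0.0567]
bush [ 0.4826 -0.2397  0.034 ] [ 0.4873 -0.2463  0.0006]
t1 [ 0.6411 -0.3146  0.048 ] [ 0.6414 -0.3148  0.0473]
t2 [ 0.5937 -0.3976  0.048 ] [ 0.5933 -0.397   0.0498]
[0.7 5.8] [0.566  0.1545 0.0336]
[  4.7 -15.9] [0.5638 0.1307 0.0455]
[ -1.5 -36. ] [0.5541 0.1118 0.0474]
[  4.6 -62.1] [0.5569 0.0855 0.0427]
[  1.1 -45.1] [0.5555 0.1025 0.0461]
[ -6.2 -88.8] [0.5416 0.0606 0.0447]
[[240.36036532 175.70885146]]
[[-9.56895874e-01 -2.90430628e-01 -5.81014431e-04]
 [-2.90431173e-01  9.56894839e-01  1.41444332e-03]
 [ 1.45172049e-04  1.52221968e-03 -9.99998831e-01]] 0.9988806790948239
```

```bash
cat >> h.py <<'E'
FX=np.array([0.5619,0.1473]); YAW=np.radians(-9.24)
RF=np.array([[np.cos(YAW),-np.sin(YAW)],[np.sin(YAW),np.cos(YAW)]])
def F(x,y,z): return np.r_[FX+RF@[x,y],z]      # fixture (m) -> world
def down(yx,yy):
    y=np.array([yx,yy,0.])/np.hypot(yx,yy); z=np.array([0,0,-1.]); return np.c_[np.cross(y,z),y,z]
def best(P,Rs):
    q0=np.array(robot.read_qpos()); c=[(np.abs(np.array(q)-q0).max(),i) for i,R in enumerate(Rs) for q in [robot.ik(P,R)] if q is not None]
    return Rs[min(c)[1]]
def force(n=1): return np.mean([robot.read_force() for _ in range(n)],0)
E
python3 - <<'E'
from h import *
t=robot.read_t; print(t())
robot.move_gripper(0.0); print('shut',t(),robot.read_grip_width())
P=F(0,-.042,.09); v=RF@[1,0]
R=best(P,[down(*v),down(*-v)]); robot.goto(P,R); print('goto',t(),robot.read_qpos())
robot.servo_line(F(0,-.042,.0515),speed=.08); robot.dwell(.2)
print(t(),force(),force(),robot.read_position())
f0=force(5); z=.0515
while z>.0405:
    z-=.00015 if z<.0482 else .0004
    robot.servo_line(F(0,-.042,z),speed=.02); f=force()-f0
    if f[2]>1.5: break
print(t(),z,f,robot.read_position())
robot.dwell(.1);print(force()-f0)
np.save('f0.npy',np.r_[f0,z])
E
```

```text
0.1
shut 1.525 0.0015843686615231412
goto 4.4917 [ 3.05671885e+01  1.75863838e+01 -2.34161196e+01  2.80048329e-03
 -4.89919411e+01 -3.98694779e+01]
5.325 [-0.59153791  0.47771747  0.42680498] [-0.59153791  0.47771747  0.42680498] [0.55552937 0.10602303 0.05204979]
11.575 0.04550000000000006 [-1.0998453  -0.68650565  3.90868953] [0.5551891  0.10585433 0.04573123]
[-1.71143868 -0.58432584  4.57028106]
```

```bash
python3 - <<'E'
from h import *
a=np.load('f0.npy'); f0,z=a[:3],a[3]
for i in range(8):
    z-=.0001; robot.servo_line(F(0,-.042,z),speed=.02); f=force()-f0; print(round(z,5),f.round(1),robot.read_position().round(5),robot.read_t())
    if f[2]>12: break
robot.dwell(.15); print(force()-f0); np.save('f0.npy',np.r_[f0,z])
E
```

```text
0.0454 [-2.1 -0.7  5. ] [0.55517 0.10584 0.04569] 11.925
0.0453 [-1.9 -0.   7.1] [0.55522 0.10586 0.04568] 12.175
0.0452 [-2.3 -1.3  7.5] [0.5552  0.10583 0.04567] 12.425
0.0451 [-2.1  0.1  7.8] [0.55521 0.10586 0.04565] 12.675
0.045 [-4.3 -0.9  9.6] [0.55524 0.10584 0.04564] 12.925
0.0449 [-3.6 -0.4  9.6] [0.55524 0.10586 0.04565] 13.175
0.0448 [-2.9  0.3 11. ] [0.55524 0.10584 0.04563] 13.425
0.0447 [-3.6 -0.8 11.7] [0.55524 0.10585 0.04561] 13.675
[-4.11588454 -0.13451369 12.23273174]
```

```bash
cat >> h.py <<'E'
def slide(y,yend,step,z,f0,target=15.5,speed=.04,tang=12.5,minrun=0):
    s=np.sign(yend-y); run=0
    while s*(yend-y)>1e-4:
        dy=min(step,abs(yend-y)); y+=s*dy; run+=dy
        robot.servo_line(F(0,y,z),speed=speed); f=force()-f0
        ft=-s*(RF.T@f[:2])[1]
        print(round(y,4),round(z,5),'Fz',f[2].round(1),'Ft',ft.round(1),round(robot.read_t(),2))
        if run>minrun and ft>tang or np.linalg.norm(f)>26: break
        z-=np.clip((target-f[2])/16000,-.0003,.0003)
    return y,z
E
python3 - <<'E'
from h import *
a=np.load('f0.npy'); f0,z=a[:3],a[3]
z-=.0003; robot.servo_line(F(0,-.042,z),speed=.02); print(force()-f0)
y,z=slide(-.042,-.054,.003,z,f0)
y,z=slide(y,-.084,.005,z,f0)
np.save('f0.npy',np.r_[f0,z,y]); p,d=snap('top','t1')
crop(p,'c1',150,290,145,250,5)
E
```

```text
[-5.50709559 -0.8214438  14.56878886]
-0.045 0.0444 Fz 12.9 Ft 2.2 14.32
-0.048 0.04424 Fz 14.1 Ft 3.9 14.57
-0.051 0.04415 Fz 14.5 Ft 4.5 14.82
-0.054 0.04409 Fz 15.4 Ft 4.7 15.07
-0.059 0.04409 Fz 15.1 Ft 5.2 15.35
-0.064 0.04406 Fz 16.7 Ft 4.2 15.62
-0.069 0.04413 Fz 15.4 Ft 4.4 15.9
-0.074 0.04412 Fz 15.3 Ft 4.3 16.18
-0.079 0.04411 Fz 16.0 Ft 4.8 16.45
-0.084 0.04414 Fz 16.1 Ft 5.1 16.73
```

View pics/c1.png

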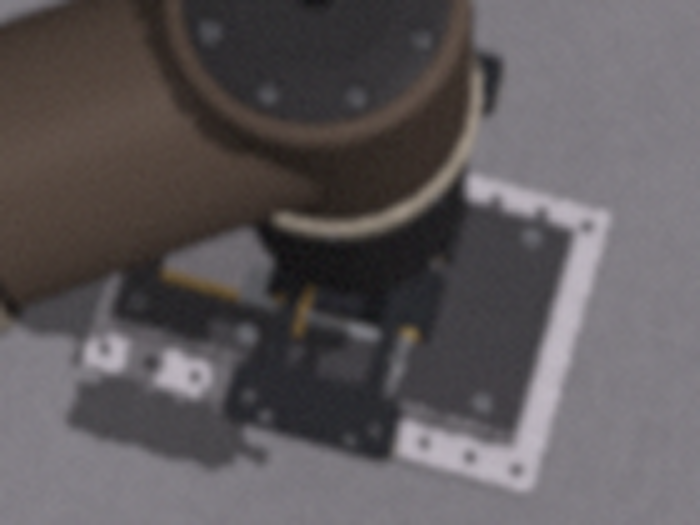

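```bash
python3 - <<'E'
from h import *
a=np.load('f0.npy'); f0,z,y=a[:3],a[3],a[4]
y,z=slide(y,-.093,.0015,z,f0,target=15,tang=9)
x=robot.read_position(); print(x, RF.T@(x[:2]-FX))
robot.servo_line(F(0,y,z+.008),speed=.1)
robot.goto(F(-.02,y,.16)+[-.0,-.25,0],robot.read_tcp_rot()); print(robot.read_t())
p,d=snap('top','t2'); crop(p,'c2',150,290,145,250,5)
E
```

```text
-0.0855 0.04418 Fz 15.2 Ft 4.3 17.02
-0.087 0.04419 Fz 15.1 Ft 6.9 17.27
-0.0885 0.04419 Fz 11.9 Ft 6.9 17.52
-0.09 0.044 Fz 12.3 Ft 8.1 17.77
-0.0915 0.04383 Fz 11.6 Ft 8.1 18.02
-0.093 0.04362 Fz 12.0 Ft 7.9 18.27
[0.54979651 0.05806736 0.04552148] [ 0.00238168 -0.09001825]
19.575
```

View pics/c2.png

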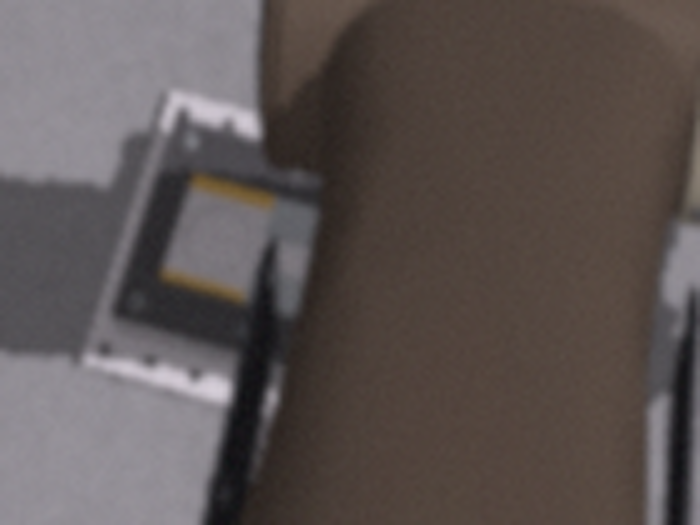

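```bash
python3 - <<'E'
from h import *
t=robot.read_t; v=RF@[1,0]; c=np.array([.5588,-.3253])
P=np.r_[c,.12]; Rp=robot.read_tcp_rot()
RB=best(P,[down(*v),down(*-v)])
w=RF@[0,1]; RA=best(P,[down(*w),down(*-w)])
robot.goto(P,RA); robot.move_gripper(.5); print(t(),robot.read_grip_width())
f0=force(); robot.servo_line(np.r_[c,.020],speed=.15); print(t(),force()-f0)
robot.move_gripper(.2); print(t(),robot.read_grip_width()); pa=robot.read_position()
robot.move_gripper(.42); 
robot.servo_line(np.r_[c,.060],speed=.2); print(t())
robot.goto(np.r_[c,.060],RB); robot.servo_line(np.r_[c,.020],speed=.15); robot.move_gripper(.2); pb=robot.read_position(); print(t(),robot.read_grip_width(),pa,pb, robot.read_qpos())
robot.move_gripper(.42); robot.servo_line(np.r_[c,.12],speed=.25)
robot.movej([-56.6,20.5,.7,0,-70.1,-16.5]); print(t())
p,d=snap('top','t3'); a=cv2.resize(p[165:255,160:280,::-1],None,fx=5,fy=5,interpolation=2); b=cv2.resize(p[185:235,340:420,::-1],None,fx=8,fy=8,interpolation=2)
b=b[:,:600]; b=np.vstack([b]); a=a[:,:600]; 
cv2.imwrite('pics/c3.png',a); cv2.imwrite('pics/c3b.png',b)
for n in ('t0','t3'):
  g=np.load(f'pics/{n}.npz')['p'].astype(int)
  m=(g.sum(2)>330); lab=cv2.connectedComponentsWithStats(m[205:225,372:392].astype(np.uint8)); print(n,lab[2],lab[3]+[372,205])
E
```

```text
21.7333 0.49807390528478285
22.55 [0.21353105 0.17124405 1.44376541]
23.0417 0.26118466395002926
23.9167
26.1333 0.25858639314623716 [ 0.55917434 -0.32534876  0.02070857] [ 0.5592917  -0.32549432  0.02102947] [-1.29505078e+01  2.87257488e+01 -1.61892540e+01  1.55569909e-02
 -4.50039326e+01  3.70892770e+00]
29.0083
t0 [[  0   0  20  20 103]
 [  0   0  20  20 296]
 [  0  19   1   1   1]] [[377.16504854 216.44660194]
 [383.04054054 213.79054054]
 [372.         224.        ]]
t3 [[  0   0  20  20 106]
 [  0   0  20  20 289]
 [  0  18   4   2   5]] [[377.33962264 216.0754717 ]
 [383.16955017 213.76124567]
 [373.2        223.8       ]]
```

View pics/c3.png

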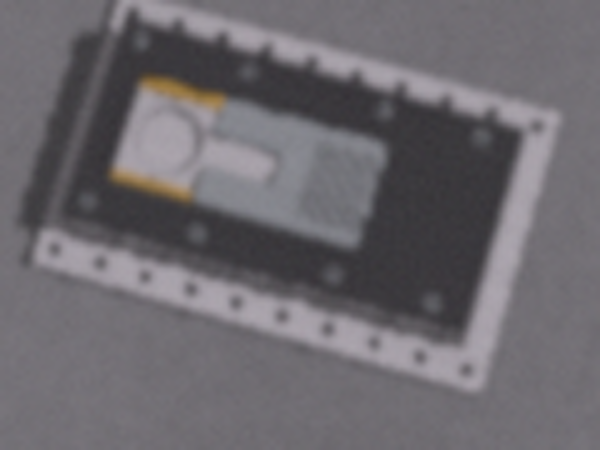

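View pics/c3b.png

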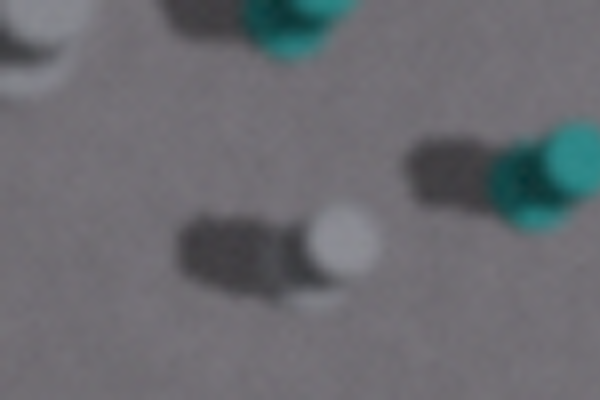

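Keeper is back (slot end at crop (275,165)), the nest is open with its circle centred at about crop (168,141), and the centred fitting's head is at crop (344,240).

```bash
python3 - <<'E'
from h import *
C=lambda c,k,u0,v0:(np.array(c,float)+.5)/k-.5+[u0,v0]
n=pix2w('top',C((168,141),5,160,165),z=.040)[0]; print('nest',n,F(0,0,.04))
f=pix2w('top',C((344,240),8,340,185),z=.048)[0]; print('fit cam',f,'true .5593 -.3255')
for pt in [(275,165),(228,100),(190,197),(386,145),(360,247)]:
    w=pix2w('top',C(pt,5,160,165),z=.0455)[0]; print(pt,(RF.T@(w[:2]-FX)*1000).round(1))
E
```

```text
nest [0.5627482  0.14633484 0.04      ] [0.5619 0.1473 0.04  ]
fit cam [ 0.560125   -0.32522077  0.048     ] true .5593 -.3255
(275, 165) [  2.8 -56.3]
(228, 100) [ 28.1 -24.3]
(190, 197) [-24.1 -20.6]
(386, 145) [  27.4 -106.2]
(360, 247) [ -25.3 -108.1]
```

```bash
python3 - <<'E'
from h import *
t=robot.read_t; v=RF@[1,0]; c=np.array([.5588,-.3253])
P=np.r_[c,.11]; RB=best(P,[down(*v),down(*-v)])
robot.goto(P,RB); robot.servo_line(np.r_[c,.020],speed=.2); robot.move_gripper(.2); print(t(),robot.read_grip_width()); zg=robot.read_position()[2]
robot.servo_line(np.r_[c,.11],speed=.25); 
N=np.array([.5615,.1466]); robot.goto(np.r_[N,.11],RB); robot.servo_line(np.r_[N,.075],speed=.15); robot.dwell(.15)
x=robot.read_position(); e=x-np.r_[N,.075]; print(t(),'err',e,robot.read_grip_width())
cmd=np.r_[N,.075]-e; f0=force(3); zoff=e[2]
robot.servo_line(np.r_[cmd[:2],.0335+zg+.0075-zoff],speed=.08); print(t(),force()-f0)
z=.0335+zg+.0075
while z>.0335+zg-.0005:
    z-=.001; robot.servo_line(np.r_[cmd[:2],z-zoff],speed=.03); f=force()-f0; x=robot.read_position()
    print('foot',round((x[2]-zg)*1000,2),f.round(1),(x[:2]-N).round(4),round(t(),2))
    if f[2]>8: break
np.save('pl.npy',np.r_[cmd[:2],z-zoff,zg,f0])
p,d=snap('side','s4'); u=w2pix('side',[[*N,.06]])[0].astype(int); print(u); crop(p,'c4',u[0]-60,u[0]+60,u[1]-50,u[1]+50,6)
E
```

```text
31.8667 0.25442689877572083
34.6333 err [8.11037439e-04 5.78988811e-05 1.05836597e-03] 0.256587816804411
34.95 [ 0.54211323 -0.03393315  0.72571029]
foot 39.22 [ 0.4  0.4 -0.8] [-0.0007  0.    ] 35.2
foot 38.02 [ 0.5 -0.8 -0.2] [-0.0007 -0.    ] 35.45
foot 36.93 [ 1.  -0.4 -0.7] [-0.0007 -0.    ] 35.7
foot 35.88 [ 1.1  0.1 -0.7] [-0.0007 -0.0001] 35.95
foot 34.91 [ 1.9 -0.9 -0.6] [-0.0007 -0.    ] 36.2
foot 33.9 [ 1.  -0.4  0.1] [-0.0007 -0.    ] 36.45
foot 33.53 [0.1 0.1 5.9] [-0.0007  0.    ] 36.7
foot 33.47 [-5.8 -0.6 15.7] [-0.0006  0.    ] 36.95
[240 172]
```

```bash
python3 - <<'E'
from h import *
t=robot.read_t; a=np.load('pl.npy'); cx=a[:2]; z=a[2]
robot.servo_line(np.r_[cx,z+.0010],speed=.05)
robot.move_gripper(.42); robot.servo_line(np.r_[cx,.100],speed=.2); print(t())
v=RF@[1,0]; R=best(F(0,-.088,.09),[down(*v),down(*-v)])
robot.move_gripper(0.); robot.goto(F(0,-.088,.09),R); print(t())
robot.servo_line(F(0,-.088,.0485),speed=.12); robot.dwell(.15); f0=force(3); print(t(),f0,robot.read_position())
p,d=snap('side','s5'); u=w2pix('side',[[*FX,.05]])[0].astype(int); crop(p,'c5',u[0]-60,u[0]+60,u[1]-50,u[1]+50,6)
z=.0470; robot.servo_line(F(0,-.088,z),speed=.03)
for i in range(40):
    f=force()-f0
    if f[2]>2 or z<.042: break
    z-=.00025; robot.servo_line(F(0,-.088,z),speed=.03)
print(t(),z,f)
np.save('f0.npy',np.r_[f0,z])
E
```

```text
38.15
39.3833
40.025 [-0.73950767 -0.32694411 -0.19723974] [0.54830468 0.06092227 0.04929333]
41.825 0.0455 [-0.04218578 -0.51526033  3.79691286]
```

View pics/c5.png

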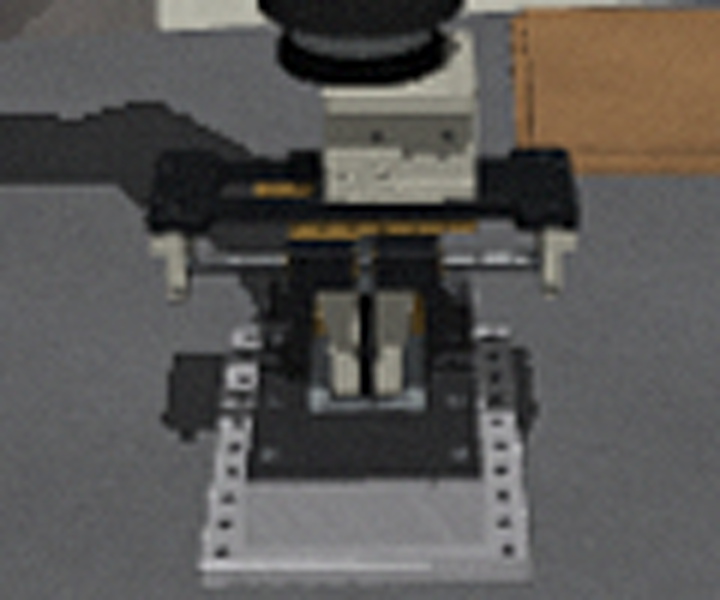

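The shut tips stand on the keeper inside the window (crop (365,385)). The fitting is hidden behind the hand, so I check it after sliding.

```bash
python3 - <<'E'
from h import *
t=robot.read_t; a=np.load('f0.npy'); f0,z=a[:3],a[3]
for i in range(8):
    f=force()-f0
    if f[2]>13.5: break
    z-=min(.0004,(15.5-f[2])/16000); robot.servo_line(F(0,-.088,z),speed=.02)
print(t(),z,force()-f0)
y,z=slide(-.088,-.076,.003,z,f0,target=15.5,tang=14)
y,z=slide(y,-.044,.004,z,f0,target=15.5,tang=14)
y,z=slide(y,-.037,.0015,z,f0,target=15,tang=12.5)
print(RF.T@(robot.read_position()[:2]-FX))
robot.servo_line(F(0,y,z+.012),speed=.1); robot.servo_line(F(0,y,.11),speed=.2)
q=list(robot.read_qpos()); q[0]-=55; robot.movej(q); print(t())
p,d=snap('top','t6'); crop(p,'c6',160,280,155,245,6)
E
```

```text
42.575 0.0444339074964471 [-3.49642108  0.78898771 13.88898229]
-0.085 0.04443 Fz 13.5 Ft 2.9 42.83
-0.082 0.04431 Fz 15.0 Ft 3.5 43.08
-0.079 0.04428 Fz 15.5 Ft 4.9 43.33
-0.076 0.04428 Fz 15.0 Ft 4.5 43.58
-0.072 0.04425 Fz 15.1 Ft 4.8 43.83
-0.068 0.04422 Fz 15.9 Ft 4.9 44.08
-0.064 0.04425 Fz 15.0 Ft 4.6 44.33
-0.06 0.04422 Fz 14.8 Ft 3.7 44.58
-0.056 0.04418 Fz 14.9 Ft 5.3 44.83
-0.052 0.04414 Fz 14.7 Ft 4.8 45.08
-0.048 0.04409 Fz 15.1 Ft 4.6 45.33
-0.044 0.04406 Fz 16.8 Ft 4.4 45.58
-0.0425 0.04415 Fz 13.9 Ft 4.2 45.83
-0.041 0.04408 Fz 15.8 Ft 4.8 46.08
-0.0395 0.04413 Fz 15.1 Ft 6.9 46.33
-0.038 0.04413 Fz 16.0 Ft 8.1 46.58
-0.037 0.0442 Fz 15.1 Ft 9.0 46.83
[ 0.00044089 -0.03887341]
49.4
```

View pics/c6.png

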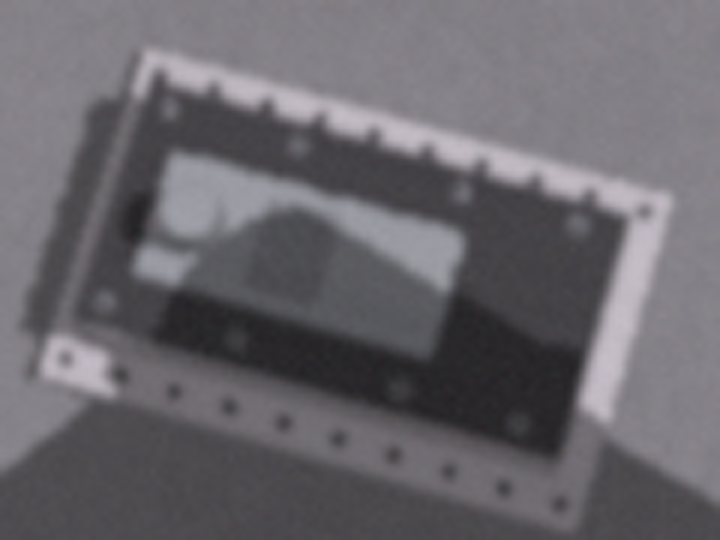

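```bash
python3 - <<'E'
from h import *
C=lambda c:(np.array(c,float)+.5)/6-.5+[160,155]
g=lambda pt,z:print(pt,(RF.T@(pix2w('top',C(pt),z=z)[0][:2]-FX)*1000).round(1))
g((190,211),.0815)
for pt in [(280,255),(345,258),(256,250),(328,262)]: g(pt,.0455)
p=np.load('pics/t6.npz')['p']; u=C((290,256)); 
# patch centre via profile along fixture y, both images
import scipy.ndimage as nd
for n in('t0','t6'):
    im=np.load(f'pics/{n}.npz')['p'].sum(2).astype(float); ys=np.arange(-.085,-.010,.003)
    pr=np.mean([nd.map_coordinates(im,w2pix('top',[F(x,y,.0455) for y in ys])[:,::-1].T,order=1) for x in np.linspace(-.016,-.003,6)],0)
    print(n,dict(zip((ys*1000).round().astype(int).tolist(),pr.round().astype(int).tolist())))
p,d=snap('side','s7'); u=w2pix('side',[F(0,-.03,.05)])[0].astype(int); crop(p,'c7',u[0]-50,u[0]+50,u[1]-40,u[1]+40,7)
E
```

```text
(190, 211) [-1.  -1.2]
(280, 255) [ -1.6 -36. ]
(345, 258) [  4.5 -62.1]
(256, 250) [ -2.3 -25.9]
(328, 262) [  1.  -55.9]
t0 {-85: 401, -82: 401, -79: 403, -76: 401, -73: 401, -70: 401, -67: 400, -64: 396, -61: 372, -58: 348, -55: 346, -52: 347, -49: 346, -46: 342, -43: 341, -40: 348, -37: 351, -34: 354, -31: 366, -28: 395, -25: 406, -22: 406, -19: 406, -16: 397, -13: 390, -10: 409}
t6 {-85: 271, -82: 272, -79: 272, -76: 271, -73: 270, -70: 269, -67: 271, -64: 272, -61: 272, -58: 266, -55: 246, -52: 233, -49: 233, -46: 233, -43: 234, -40: 236, -37: 235, -34: 236, -31: 237, -28: 235, -25: 251, -22: 268, -19: 273, -16: 274, -13: 275, -10: 282}
```

View pics/c7.png

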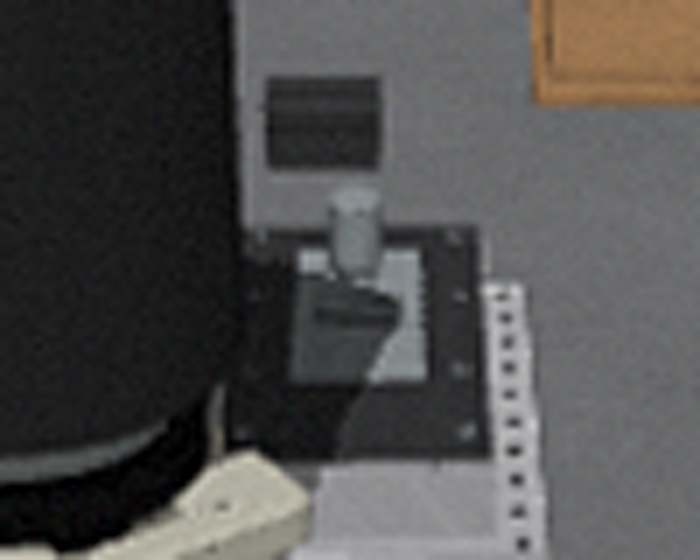

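The fitting stands upright at crop (355,230) with the keeper around it. The patch runs from about y = -56 to -25, so its centre is about -40.5 mm, which is home. Handing in.

```bash
python3 -c "
from h import *
print(robot.read_t(),robot.read_force(),robot.job_done())"
```

```text
the job is handed in; nothing more can be done
49.5 [-0.08078817  0.28467064  0.16352114] None
```

The fitting is in the nest with the keeper slid home over its flange. I handed the job in at 49.5 s, and no verdict is reported.

- **Keeper back:** I found its face by feel and slid it back with about 15 N of press. The drag rose as it met the stop, and the picture put its travel at about 47 mm. The highest press I read was about 17 N, against the 30 N limit.
- **Fitting placed:** I centred the grey fitting with two squeezes at right angles, then lowered it into the nest. Going in, it met no more than about 2 N. The arm reading put its foot at 33.5 mm, which is fully down, where the push rose to 15.7 N.
- **Keeper home:** I slid it forward with about 15 N until the drag rose from about 5 to 9 N. The last top picture puts the patch centre at about y = -40.5 mm against -40 when home.

**Last checks:**
- The top view put the fitting's head 1.6 mm from my first estimate of the nest centre, which is within the 2 mm calibration error.
- The side view showed the fitting upright.
- The wrist force was about zero, and the arm was clear of everything.
- My first nest estimate and the later one from the nest's own circle differed by about 1.3 mm. I averaged them, and corrected for the camera offset seen on the centred fitting.
- I did not measure the other parts again afterwards, but no move went near enough to touch them.

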